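# Load the tea-station crate under its hold-down clip

## Robot

A 6-joint arm with a two-finger parallel gripper is mounted at the origin on the work surface. World frame = base frame: x ahead of the robot, y to its left, z up, the work surface at z = 0. Lengths are in m, angles in degrees, forces in N, time in s.
With the tool pointing down it reaches from about 0.3 to 0.75 m from the base axis. Payload 8.5 kg.
Tool frame: the origin (TCP) lies on the mounting face of the last link; the fingertips stand 173 mm ahead of it and the grasp point (between the pads) lies 155 mm ahead of it (env.tips_ahead is the distance from the TCP to the fingertips, in m); z points along the fingers, x is the direction in which the jaws open and shut, and the axes are right-handed (so a half turn about z gives the same grasp; the last joint's range is limited). The gripper opens to 85 mm and grips with 20 to 120 N. Pads are 22 mm wide; open, the fingers measure 114 mm over their backs; the gripper's body (76 mm by 85 mm) begins 54 mm behind the grasp point. The pads swing forward as they close: fully open they stand 13 mm farther back than shut.
Start: joints at [53.784, 21.807, 74.336, -0, 83.858, -12.336], TCP at [0.223, 0.503, 0.405] pointing down, gripper open.
Joint ranges: [-178.18, 178.18], [-50.72, 133.34], [12.68, 142.11], [-81.47, 261.47], [9.98, 163.14], [-165.26, 165.26]. Speed limits (degrees/s): [136.94, 136.94, 180, 180, 180, 180].

## Interface

Orientations are given as a 3x3 rotation matrix whose columns are the frame's x, y, z axes.
In Python, from rig import env gives the robot as it stands. The module is installed in compiled form; this text tells all that it offers.
- The arm moves only by the tool step_arm, never from a script. Its argument "increments" is a list of rows, each an object of numbers: "x", "y", "z": the shift along the tool's x, y, z in cm; "wx", "wy", "wz": the turn, a rotation vector about the tool's x, y, z in rad; "gripper": the finger opening in cm, from 0 to 8.54. A call has 1 to 20 rows; each row shifts and turns the commanded pose from where the row before left it, along the tool's axes as they then stand; what a row does not reach is not made up. A row lasts 1/10 s, in which the tool goes at most 50 mm and 8.59 degrees, less where a joint would pass 70% of its speed; a pose out of reach is approached as far as the arm can. A call with a gripper value outside its range is refused whole. The fingers move at their own pace and stop on an object; "newtons" is the grip in N (left out, the last holds). Time passes only in rows, so rows that do not move let the fingers close. It gives the time, the measured TCP pose, the force and the opening at its end, in the units of the state.
- env.observe(): the state, without advancing time (a new reading comes with each control period).
- env.get_image(name): name is "scene" or "top"; returns a dict with "color" (480x640x3 uint8, blue, green, red), "camera_matrix" (3x3 intrinsics, pixels), "rvec" (rotation vector, rad) and "tvec" (3), from world to camera coordinates, as OpenCV has them. Camera axes: x right, y down, z forward; pixel columns grow to the right and rows downward; lengths in m; the calibration is good to about 2 mm. A picture is of the moment at which its call begins. There is no depth.
- env.close_job(): hands the job in, once; it reports no verdict.
The state is a dict: "time_s": time; "q": joint angles; "qvel": joint speeds; "joint_efforts": joint torques, N m; "position": TCP position; "tool_rot": TCP orientation; "ft_force": force on the tool from outside, world axes, zero at the start; "wrist_torque": the same for the moment, N m; "grip_width": finger opening in m.
Only numpy, scipy, OpenCV 4.12 (cv2) and the standard library are available. Lean on these libraries where they do the work, as an engineer would, in place of code of your own. Each camera call takes 0.05 s, during which the arm holds its last target. There are 200 camera calls.

## Task

Swing the steel clip fully onto the crate's foot flange so that the crate is held, then set the red, yellow and green tins down upright, without dropping them, each in the cell with the floor of its own colour. Once all three tins are in, swing the clip back well clear of the crate, to where its blade lies along the crate's edge or further out, so that the crate can be carried off. Leave the crate on its board, and the jar, the cup stack and the mug where they are.

Things in the scene. Friction and masses are not known exactly. Their poses are not given: they have to be found in the camera images.
- clip (a joint): the swivel clip's angle in rad, positive anticlockwise seen from above. 0: its blade lies parallel to the crate's edge, along the board's +x, well off the crate; about 0.8: the rounded tip is just over the crate's foot flange; 1.0: the inner stop, tip fully on the flange; -0.6: outer stop. No return spring: it stays where it is left, held by about 0.06 N m of friction.
- clip_post (a point): middle of the gripping length of the clip's upright orange thumb post, a round rod of 12 mm diameter, 62 mm long, that stands on the steel blade; the post's top is 19 mm above this point, the blade 43 mm below it. It lies 55 mm from the pivot axis and travels round it in a circle.
- clip_pivot (a point): axis of the clip's brass pivot screw on the plywood board (vertical axis); it stands 158 mm to the board's -y side and 45 mm to its -x side of the board's origin. The blade is a flat steel strip 14 mm wide, 4 mm thick, reaching 92 mm from this axis to its tip.
- board: fixed plywood loading board, 215 (x) x 300 (y) x 12 mm, its origin on the table under the centre of the crate's berth; low aluminium stops keep the crate in place with about 3 mm of play. The clip sits on its -y part; the board's yaw is that of the crate.
- crate: loose purple divided crate, 0.9 kg, 158 x 158 mm, 35 mm high, walls and dividers 6 mm, floor 6 mm thick, four cells of 70 x 70 mm; origin at the centre of its underside, 12 mm above the table, axes along its walls. A foot flange 20 mm wide and 6 mm thick runs along its -y and +y sides; the clip swings over the -y flange. Three cells have a coloured floor and a coloured plate on the outer wall, the fourth holds the amber jar.
- cell_red (a point): centre of the floor (upper face) of the cell with the red floor, at x -38 mm, y -38 mm in the crate; the walls' tops are 29 mm above this point; axes along the crate's
- tin_red_mid (a point): centre of the loose upright tin with red lid and band: a straight aluminium canister 46 mm in diameter, 100 mm high, 0.14 to 0.28 kg; this point is 50 mm above its underside, z along its axis
- tin_red: the same red tin; origin at the centre of its underside
- cell_yellow (a point): centre of the floor (upper face) of the cell with the yellow floor, at x +38 mm, y -38 mm in the crate; the walls' tops are 29 mm above this point; axes along the crate's
- tin_yellow_mid (a point): centre of the loose upright tin with yellow lid and band: a straight aluminium canister 46 mm in diameter, 100 mm high, 0.14 to 0.28 kg; this point is 50 mm above its underside, z along its axis
- tin_yellow: the same yellow tin; origin at the centre of its underside
- cell_green (a point): centre of the floor (upper face) of the cell with the green floor, at x -38 mm, y +38 mm in the crate; the walls' tops are 29 mm above this point; axes along the crate's
- tin_green_mid (a point): centre of the loose upright tin with green lid and band: a straight aluminium canister 46 mm in diameter, 100 mm high, 0.14 to 0.28 kg; this point is 50 mm above its underside, z along its axis
- tin_green: the same green tin; origin at the centre of its underside
- jar_mid (a point): centre of an amber glass jar with white cap, 48 mm in diameter, 90 mm high, standing in the crate's fourth cell (x +38, y +38 mm); leave it there
- cup_stack_mid (a point): centre of an upright stack of white cups, 74 mm across, 133 mm high, beyond the work; leave alone
- mug_mid (a point): centre of a blue mug, 80 mm across with a handle, 90 mm high, beyond the work; leave alone

How it is judged (in metres and radians):
On the way, in this order (a step that is already met when the one before it is completed fails the run):
1. the clip is swung onto the crate's flange (angle over 0.85 rad) before the crate is loaded (value of joint clip above 0.85 rad), for 0.2 s.
2. all three tins stand released in their own cells, with the clip still on the flange (value of joint clip above 0.8 rad and horizontal distance between tin_red_mid and cell_red below 0.022 m and z of tin_red_mid in the frame of cell_red between 0.044 and 0.056 m and angle between each of tin_red_mid, tin_yellow_mid, tin_green_mid's own z axis and vertical below 0.1 rad and horizontal distance between tin_yellow_mid and cell_yellow below 0.022 m and z of tin_yellow_mid in the frame of cell_yellow between 0.044 and 0.056 m and horizontal distance between tin_green_mid and cell_green below 0.022 m and z of tin_green_mid in the frame of cell_green between 0.044 and 0.056 m and contact force between each of tin_red, tin_yellow, tin_green and the fingers below 0.1 N), for 0.2 s.
At the end, for the whole second after the job is handed in: Each tin stands upright (within 0.1 rad), at rest and released on the floor of the cell of its own colour (centre within 22 mm of the cell's, 44 to 56 mm above its floor), the clip is swung clear (angle under 0.3 rad) and the crate is still within 20 mm of where it was (horizontal distance between tin_red_mid and cell_red below 0.022 m and z of tin_red_mid in the frame of cell_red between 0.044 and 0.056 m and angle between each of tin_red_mid, tin_yellow_mid, tin_green_mid's own z axis and vertical below 0.1 rad and horizontal distance between tin_yellow_mid and cell_yellow below 0.022 m and z of tin_yellow_mid in the frame of cell_yellow between 0.044 and 0.056 m and horizontal distance between tin_green_mid and cell_green below 0.022 m and z of tin_green_mid in the frame of cell_green between 0.044 and 0.056 m and contact force between each of tin_red, tin_yellow, tin_green and the fingers below 0.1 N and linear speed of each of tin_red, tin_yellow, tin_green below 0.02 m/s and value of joint clip below 0.3 rad and distance of crate from where it was at the start of the episode below 0.02 m); the robot touches nothing.
It fails at once if a tin is dropped: it moves faster than 0.7 m/s with no finger on it ((linear speed of tin_red above 0.7 m/s and contact force between tin_red and the fingers below 0.05 N) or (linear speed of tin_yellow above 0.7 m/s and contact force between tin_yellow and the fingers below 0.05 N) or (linear speed of tin_green above 0.7 m/s and contact force between tin_green and the fingers below 0.05 N)).
It fails at once if a tin is tipped over (more than 0.7 rad) (angle between any of tin_red_mid, tin_yellow_mid, tin_green_mid's own z axis and vertical above 0.7 rad).
It fails at once if the crate is shifted by more than 20 mm (distance of crate from where it was at the start of the episode above 0.02 m).
It fails at once if the jar, the cup stack or the mug is moved by more than 30 mm (distance of any of jar_mid, cup_stack_mid, mug_mid from where it was at the start of the episode above 0.03 m).
It also fails if it takes over 72 s, if anything falls off the work surface, if the arm or the gripper's body presses on something with over 40 N, if the wrist force passes 120 N, or if a joint passes its speed limit or range.

## Working session

There is one attempt and no reset: what is moved stays moved. The work goes in short steps, Python scripts to look and compute and a tool call to move; the robot and the scene stay as the last step left them, time stands still between calls to the robot, and variables do not carry over. Pictures are saved under pics/ and viewed, about 8 in all and at most 12, crops included, and the job is handed in when it is done.

Besides the shell and the picture viewer there is one more tool, called after "Request:" as name(argument=value, ...) on one line, values as JSON. step_arm: Moves the arm, as the interface text tells. Its arguments: {"type":"object","properties":{"increments":{"type":"array"},"newtons":{"type":"number"}},"required":["increments"]}

```bash
mkdir -p pics
cat > h.py <<'E'
import numpy as np, cv2
from rig import env
def shot(n):
    d=env.get_image(n); R=cv2.Rodrigues(np.array(d["rvec"],float))[0]; t=np.array(d["tvec"],float).ravel()
    return d["color"],np.array(d["camera_matrix"]),R,t
def ray(px,K,R,t,z):
    c=-R.T@t; v=R.T@np.linalg.inv(K)@np.array([px[0],px[1],1.]); return c+v*(z-c[2])/v[2]
def proj(p,K,R,t):
    q=K@(R@np.array(p,float)+t); return q[:2]/q[2]
E
python3 - <<'E'
from h import *
for n in("scene","top"):
    im,K,R,t=shot(n); cv2.imwrite(f"pics/{n}0.png",im); print(n,"cam at",-R.T@t,"axis",R[2])
s=env.observe();print(s["time_s"],s["position"],s["tool_rot"],s["grip_width"])
E
```

```text
scene cam at [ 1.29894448 -0.19428203  0.71943136] axis [-0.74759629  0.11741849 -0.65369158]
top cam at [ 0.48652645 -0.05791055  0.95515445] axis [ 1.23665216e-01 -9.45149796e-04 -9.92323547e-01]
0.1 [0.22264113 0.50288425 0.40416456] [[ 4.04830592e-01  9.14391391e-01 -7.59421542e-04]
 [ 9.14390819e-01 -4.04831216e-01 -1.05654740e-03]
 [-1.27353540e-03 -2.66685376e-04 -9.99999153e-01]] 0.08548357253191884
```

View pics/top0.png

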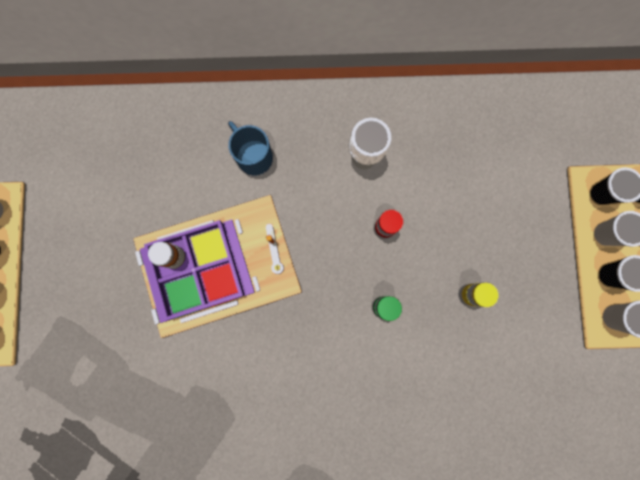

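View pics/scene0.png

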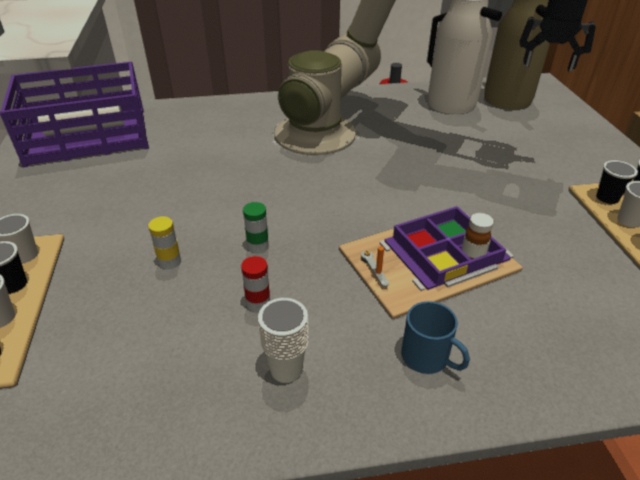

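The top view shows the crate at around (200,270), the clip at (275,250), and tin lids for red (390,222), green (389,308) and yellow (486,295). The scene view shows the same layout, with the clip post at (380,260). Next I measure.

```bash
cat > m.py <<'E'
from h import *
def tri(a,b):  # two (px,K,R,t)
    A=[];B=[]
    for px,K,R,t in(a,b):
        P=K@np.c_[R,t]
        for i in(0,1): r=px[i]*P[2]-P[i]; A.append(r[:3]);B.append(-r[3])
    x,res,_,_=np.linalg.lstsq(np.array(A),np.array(B),rcond=None); return x
hs={"red":[(0,12),(170,180)],"yellow":[(24,34)],"green":[(50,80)],"orange":[(5,17)]}
def blobs(im,c,smin=120,vmin=50,amin=15):
    h=cv2.cvtColor(im,cv2.COLOR_BGR2HSV); m=np.zeros(h.shape[:2],np.uint8)
    for a,b in hs[c]: m|=cv2.inRange(h,(a,smin,vmin),(b,255,255))
    n,l,s,ce=cv2.connectedComponentsWithStats(m)
    return [(s[i,4],ce[i],s[i,:4],(l==i).astype(np.uint8)) for i in range(1,n) if s[i,4]>=amin]
E
python3 - <<'E'
from m import *
T=shot("top"); S=shot("scene")
np.set_printoptions(precision=4,suppress=True)
for c in hs:
    for nm,V in(("top",T),("scene",S)):
        for a,ce,bb,m in blobs(V[0],c,smin=140 if c!="orange" else 150):
            if bb[1]<90 and nm=="top": continue
            (x,y),r=cv2.minEnclosingCircle(cv2.findContours(m,0,1)[0][0])
            rc=cv2.minAreaRect(np.argwhere(m)[:,::-1].astype(np.float32))
            print(c,nm,a,ce.round(1),bb,"circ",round(x,1),round(y,1),round(r,1),"z.1:",ray((x,y),*V[1:],.1)[:2],"rect",np.round(rc[0],1),np.round(rc[1],1),round(rc[2],1),"z.018",ray(rc[0],*V[1:],.018)[:2])
E
```

```text
red top 458 [390.5 221.5] [378 210  25  24] circ 390.2 221.4 12.2 z.1: [ 0.6182 -0.1998] rect [390.5 221.5] [22.6 24. ] 45.0 z.018 [ 0.6306 -0.2139]
red top 22 [379.2 232.5] [376 227  10  10] circ 380.5 231.5 6.4 z.1: [ 0.5995 -0.1805] rect [379.5 232.5] [12.7  2.8] 45.0 z.018 [ 0.6084 -0.1901]
red top 64 [173.6 256.9] [167 247  11  19] circ 170.5 256.0 9.7 z.1: [0.5652 0.2136] rect [173.5 257. ] [ 7.3 19.3] 18.4 z.018 [0.5705 0.2334]
red top 905 [218.8 282.1] [201 264  37  37] circ 218.7 282.1 20.4 z.1: [0.5139 0.1237] rect [218.6 282. ] [30.4 30.3] 72.3 z.018 [0.5169 0.1412]
red scene 43 [385.   81.1] [380  78  10   6] circ 384.5 81.0 4.9 z.1: [-0.0917  0.2159] rect [384.5  80.5] [5. 9.] 90.0 z.018 [-0.2796  0.2711]
red scene 17 [402.2  80.6] [400  79   7   4] circ 403.0 80.0 3.2 z.1: [-0.0901  0.2696] rect [402.6  81. ] [6.3 2.8] 18.4 z.018 [-0.2663  0.3276]
red scene 278 [421.3 238. ] [408 230  28  17] circ 421.5 238.0 13.8 z.1: [0.5953 0.109 ] rect [421.3 237.9] [14.5 24. ] 71.6 z.018 [0.5018 0.1488]
red scene 105 [379.2 261.8] [376 251   7  22] circ 379.0 261.5 10.9 z.1: [0.645
[... 2647 characters left out ...]
rc 613.5 64.0 68.9 z.1: [-0.1032  0.9279] rect [594.  66.] [132.  90.] 90.0 z.018 [-0.2835  1.0015]
orange scene 114 [580.5  38. ] [575  30  11  16] circ 581.0 37.6 7.7 z.1: [-0.3284  0.9509] rect [580.9  37.9] [14.7  9.8] 68.2 z.018 [-0.5404  1.1001]
orange scene 240 [477.6 236.7] [467 228  24  16] circ 477.9 233.3 12.1 z.1: [0.5985 0.2165] rect [477.4 236.6] [23.7 13.5] 11.3 z.018 [0.5159 0.2657]
orange scene 149 [379.6 258.7] [376 246   8  27] circ 379.5 259.0 13.2 z.1: [0.6392 0.0188] rect [379.5 259. ] [ 5.7 26.4] 5.7 z.018 [0.5519 0.0471]
orange scene 6462 [544.2 464.4] [357 435 283  45] circ 498.0 457.0 142.7 z.1: [1.0161 0.0745] rect [498. 457.] [282.  44.] -0.0 z.018 [0.9786 0.1101]
```

Run:
```python
import cv2,numpy as np
a=cv2.imread("pics/top0.png")[215:285,245:315]; b=cv2.imread("pics/scene0.png")[235:295,350:410]
cv2.imwrite("pics/clip0.png",np.hstack([cv2.resize(a,(400,400),interpolation=cv2.INTER_NEAREST),cv2.resize(b,(400,400),interpolation=cv2.INTER_NEAREST)]))
```

```text
(no output)
```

View pics/clip0.png

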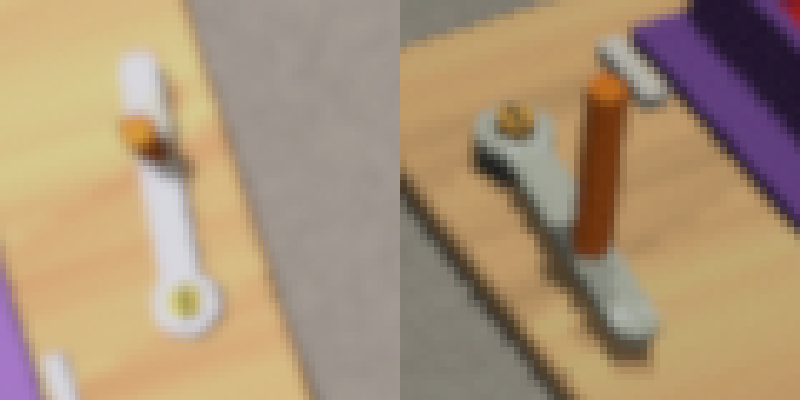

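The crops show the post top at about (268.3,237.2) in top and (380.6,247.7) in scene, the post base at (378.4,272) in scene, and the pivot at (277.2,267.2) in top and (366.8,252.2) in scene. The blade lies nearly along the board's x.

Run:
```python
from m import *
np.set_printoptions(precision=4,suppress=True)
T=shot("top")[1:]; S=shot("scene")[1:]
top=tri(((268.3,237.2),*T),((380.6,247.7),*S)); piv=tri(((277.2,267.2),*T),((366.8,252.2),*S))
print("post top",top,"pivot",piv, "d",np.linalg.norm((top-piv)[:2]),"dir",np.degrees(np.arctan2(*(top-piv)[1::-1])))
for z in(.02,.025,.03): print(z,"base",ray((378.4,272),*S,z))
r=np.array([.517,.1412]);y=np.array([.5897,.1621]);yaw=np.arctan2(*(y-r)[::-1]);print("yaw",np.degrees(yaw))
c,s=np.cos(yaw),np.sin(yaw);M=np.array([[c,-s],[s,c]]);m=(r+y)/2; cr=m+M@[0,.038]
print("crate",cr,"green",cr+M@[-.038,.038],"pivot pred",cr+M@[-.045,-.158])
for th in(0,.5,1): print("post",th,cr+M@[-.045,-.158]+.055*np.array([np.cos(th+yaw),np.sin(th+yaw)]), piv[:2]+.055*np.array([np.cos(th+yaw),np.sin(th+yaw)]))
for n,p in(("red",(.618,-.2)),("yellow",(.4775,-.3675)),("green",(.4565,-.190))):
    for nm,V in(("T",T),("S",S)): print(n,nm,proj((*p,.1),*V),proj((*p,.0),*V))
```

```text
post top [0.5967 0.032  0.088 ] pivot [0.5427 0.0216 0.0314] d 0.055003872155004324 dir 10.933459770776912
0.02 base [0.5901 0.0351 0.02  ]
0.025 base [0.5951 0.0335 0.025 ]
0.03 base [0.6002 0.0318 0.03  ]
yaw 16.03903337260027
crate [0.5429 0.1882] green [0.4958 0.2142] pivot pred [0.5433 0.0239]
post 0 [0.5961 0.0391] [0.5955 0.0368]
post 0.5 [0.5824 0.0626] [0.5818 0.0603]
post 1 [0.559  0.0766] [0.5585 0.0743]
red T [390.3662 221.4804] [382.8192 228.9501]
red S [253.7841 264.109 ] [258.0972 303.6448]
yellow T [484.854  293.9817] [467.2687 293.99  ]
yellow S [160.5852 223.8794] [170.2778 262.7146]
green T [389.2964 308.3601] [381.7021 306.8574]
green S [253.5769 208.5872] [257.4245 247.0413]
```

Request:
step_arm(increments=[{"wz": 0.142, "gripper": 4.5}, {"wz": 0.142}, {"wz": 0.142}, {"wz": 0.142}, {"wz": 0.142}, {"wz": 0.142}, {"wz": 0.142}, {"wz": 0.142}, {"wz": 0.142}, {"wz": 0.142}, {"wz": 0.142}, {"wz": 0.142}, {"wz": 0.142}, {"wz": 0.142}], newtons=50)

```text
invalid input at $.increments[0]: expected keys x, y, z, wx, wy, wz, gripper
```

Request:
step_arm(increments=[{"x": 1.5, "y": 0.18}, {"x": 3, "y": 0.18}, {"x": 3, "y": 0.18}, {"x": 3, "y": 0.18}, {"x": 3, "y": 0.18}, {"x": 3, "y": 0.18}, {"x": 3, "y": 0.18}, {"x": 3, "y": 0.18}, {"x": 3, "y": 0.18}, {"x": 3, "y": 0.18}, {"x": 3, "y": 0.18}, {"x": 3, "y": 0.18}, {"x": 3, "y": 0.18}, {"x": 3, "y": 0.18}, {"x": 3, "y": 0.18}, {"x": 3, "y": 0.18}, {"x": 3, "y": 0.18}, {"x": 3, "y": 0.18}, {"x": 3, "y": 0.18}, {"x": 3, "y": 0.18}])

```text
invalid input at $.increments[0]: expected keys x, y, z, wx, wy, wz, gripper
```

```bash
cat > g.py <<'E'
import sys
from h import *
np.set_printoptions(precision=3,suppress=True)
def to(p,ang):
    s=env.observe(); R=np.array(s["tool_rot"]); P=np.array(s["position"]); a=np.degrees(np.arctan2(R[1,0],R[0,0]))
    d=(ang-a+90)%180-90
    print("t",round(s["time_s"],1),"P",P,"ang",round(a,1),"tilt",R[:2,2],"grip",round(s["grip_width"],4),"F",np.array(s["ft_force"]))
    print(" now-axes cm",R.T@(np.array(p)-P)*100,"wz",np.radians(-d)); a2=np.radians(a+d)
    R2=np.array([[np.cos(a2),np.sin(a2),0],[np.sin(a2),-np.cos(a2),0],[0,0,-1]]); print(" after-turn cm",R2.T@(np.array(p)-P)*100)
if __name__=="__main__": to([float(v) for v in sys.argv[1:4]],float(sys.argv[4]))
E
python3 g.py .5967 .032 .226 -48
```

```text
t 0.3 P [0.223 0.503 0.405] ang 66.1 tilt [-0. -0.] grip 0.0854 F [-0.128  0.221 -0.089]
 now-axes cm [-27.908  53.266  17.862] wz -1.1498384404679283
 after-turn cm [-60.022  -3.712  17.854]
```

Request:
step_arm(increments=[{"x": 0, "y": 0, "z": 0, "wx": 0, "wy": 0, "wz": 0.142, "gripper": 4.5}, {"x": 0, "y": 0, "z": 0, "wx": 0, "wy": 0, "wz": 0.142, "gripper": 4.5}, {"x": 0, "y": 0, "z": 0, "wx": 0, "wy": 0, "wz": 0.142, "gripper": 4.5}, {"x": 0, "y": 0, "z": 0, "wx": 0, "wy": 0, "wz": 0.142, "gripper": 4.5}, {"x": 0, "y": 0, "z": 0, "wx": 0, "wy": 0, "wz": 0.142, "gripper": 4.5}, {"x": 0, "y": 0, "z": 0, "wx": 0, "wy": 0, "wz": 0.142, "gripper": 4.5}, {"x": 0, "y": 0, "z": 0, "wx": 0, "wy": 0, "wz": 0.142, "gripper": 4.5}, {"x": 0, "y": 0, "z": 0, "wx": 0, "wy": 0, "wz": 0.142, "gripper": 4.5}, {"x": 0, "y": 0, "z": 0, "wx": 0, "wy": 0, "wz": 0.142, "gripper": 4.5}, {"x": 0, "y": 0, "z": 0, "wx": 0, "wy": 0, "wz": 0.142, "gripper": 4.5}, {"x": 0, "y": 0, "z": 0, "wx": 0, "wy": 0, "wz": 0.142, "gripper": 4.5}, {"x": 0, "y": 0, "z": 0, "wx": 0, "wy": 0, "wz": 0.142, "gripper": 4.5}, {"x": 0, "y": 0, "z": 0, "wx": 0, "wy": 0, "wz": 0.142, "gripper": 4.5}, {"x": 0, "y": 0, "z": 0, "wx": 0, "wy": 0, "wz": 0.142, "gripper": 4.5}], newtons=50)

```text
time_s: 1.7
position: [0.2226, 0.5029, 0.4046]
tool_rot: [[0.668, -0.745, -0.0], [-0.745, -0.668, -0.0], [0.0, 0.0, -1.0]]
ft_force: [-0.1, -0.4, 1.1]
grip_width: 0.0452
```

Request:
step_arm(increments=[{"x": 2, "y": 0.2, "z": 0, "wx": 0, "wy": 0, "wz": 0, "gripper": 4.5}, {"x": 4, "y": 0.2, "z": 0, "wx": 0, "wy": 0, "wz": 0, "gripper": 4.5}, {"x": 4, "y": 0.2, "z": 0, "wx": 0, "wy": 0, "wz": 0, "gripper": 4.5}, {"x": 4, "y": 0.2, "z": 0, "wx": 0, "wy": 0, "wz": 0, "gripper": 4.5}, {"x": 4, "y": 0.2, "z": 0, "wx": 0, "wy": 0, "wz": 0, "gripper": 4.5}, {"x": 4, "y": 0.2, "z": 0, "wx": 0, "wy": 0, "wz": 0, "gripper": 4.5}, {"x": 4, "y": 0.2, "z": 0, "wx": 0, "wy": 0, "wz": 0, "gripper": 4.5}, {"x": 4, "y": 0.2, "z": 0, "wx": 0, "wy": 0, "wz": 0, "gripper": 4.5}, {"x": 4, "y": 0.3, "z": 0, "wx": 0, "wy": 0, "wz": 0, "gripper": 4.5}, {"x": 4, "y": 0.3, "z": 0, "wx": 0, "wy": 0, "wz": 0, "gripper": 4.5}, {"x": 4, "y": 0.3, "z": 0, "wx": 0, "wy": 0, "wz": 0, "gripper": 4.5}, {"x": 4, "y": 0.3, "z": 0, "wx": 0, "wy": 0, "wz": 0, "gripper": 4.5}, {"x": 4, "y": 0.3, "z": 0, "wx": 0, "wy": 0, "wz": 0, "gripper": 4.5}, {"x": 4, "y": 0.3, "z": 0, "wx": 0, "wy": 0, "wz": 0, "gripper": 4.5}, {"x": 4, "y": 0.3, "z": 2, "wx": 0, "wy": 0, "wz": 0, "gripper": 4.5}, {"x": 2, "y": 0, "z": 3, "wx": 0, "wy": 0, "wz": 0, "gripper": 4.5}, {"x": 0, "y": 0, "z": 3, "wx": 0, "wy": 0, "wz": 0, "gripper": 4.5}, {"x": 0, "y": 0, "z": 0, "wx": 0, "wy": 0, "wz": 0, "gripper": 4.5}])

```text
time_s: 3.5
position: [0.5981, 0.0331, 0.3207]
tool_rot: [[0.671, -0.741, -0.008], [-0.741, -0.671, 0.001], [-0.006, 0.005, -1.0]]
ft_force: [-0.8, 0.4, -0.5]
grip_width: 0.0454
```

```bash
python3 g.py .5967 .032 .226 -48
```

```text
t 3.5 P [0.598 0.033 0.321] ang -47.9 tilt [-0.008  0.001] grip 0.0454 F [-0.77   0.441 -0.451]
 now-axes cm [0.043 0.129 9.474] wz 0.0025796215201301055
 after-turn cm [-0.017  0.179  9.473]
```

Request:
step_arm(increments=[{"x": 0, "y": 0.15, "z": 2, "wx": 0, "wy": 0, "wz": 0, "gripper": 4.5}, {"x": 0, "y": 0, "z": 2.5, "wx": 0, "wy": 0, "wz": 0, "gripper": 4.5}, {"x": 0, "y": 0, "z": 2.5, "wx": 0, "wy": 0, "wz": 0, "gripper": 4.5}, {"x": 0, "y": 0, "z": 1.7, "wx": 0, "wy": 0, "wz": 0, "gripper": 4.5}, {"x": 0, "y": 0, "z": 0.7, "wx": 0, "wy": 0, "wz": 0, "gripper": 4.5}, {"x": 0, "y": 0, "z": 0, "wx": 0, "wy": 0, "wz": 0, "gripper": 0.8}, {"x": 0, "y": 0, "z": 0, "wx": 0, "wy": 0, "wz": 0, "gripper": 0.8}, {"x": 0, "y": 0, "z": 0, "wx": 0, "wy": 0, "wz": 0, "gripper": 0.8}, {"x": 0, "y": 0, "z": 0, "wx": 0, "wy": 0, "wz": 0, "gripper": 0.8}, {"x": 0, "y": 0, "z": 0, "wx": 0, "wy": 0, "wz": 0, "gripper": 0.8}], newtons=25)

```text
time_s: 4.5
position: [0.5975, 0.0328, 0.2322]
tool_rot: [[0.672, -0.741, 0.002], [-0.741, -0.672, -0.0], [0.002, -0.002, -1.0]]
ft_force: [-1.1, 1.0, 7.0]
grip_width: 0.0114
```

```bash
python3 g.py .5967 .032 .226 -48
python3 - <<'E'
from h import *
import cv2
im=[shot(n)[0] for n in("top","scene")]
a=im[0][190:290,220:320];b=im[1][170:300,320:450]
cv2.imwrite("pics/grip1.png",np.hstack([cv2.resize(v,(400,400)) for v in(a,b)]))
piv=np.array([.5430,.0227]);
for th in np.arange(-.1,1.06,.1): print(round(th,2),piv+.055*np.array([np.cos(th+.28),np.sin(th+.28)]))
E
```

```text
t 4.5 P [0.598 0.033 0.232] ang -47.8 tilt [ 0.002 -0.   ] grip 0.0114 F [-1.076  0.985  6.963]
 now-axes cm [0.    0.112 0.618] wz 0.00378939493741914
 after-turn cm [0.002 0.11  0.618]
-0.1 [0.5971114  0.03254663]
0.0 [0.59585805 0.03789956]
0.1 [0.59407655 0.04310063]
0.2 [0.59178472 0.04809785]
0.3 [0.58900545 0.05284132]
0.4 [0.5857665  0.05728362]
0.5 [0.58210024 0.06138037]
0.6 [0.57804331 0.06509064]
0.7 [0.57363624 0.06837736]
0.8 [0.56892306 0.07120768]
0.9 [0.56395087 0.07355333]
1.0 [0.55876934 0.07539087]
```

View pics/grip1.png

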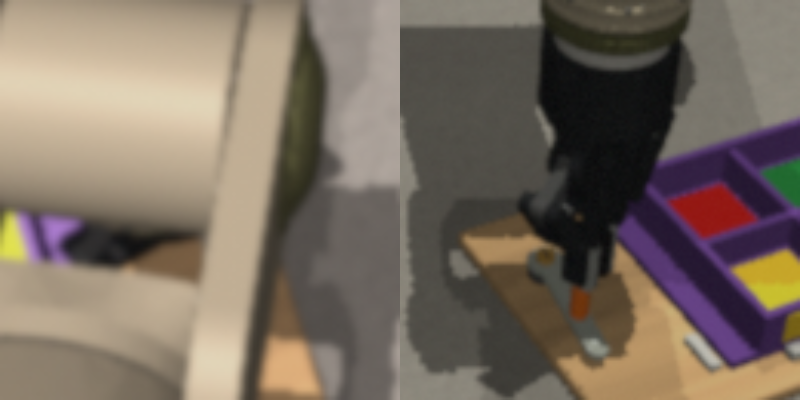

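The gripper holds the post (11.4 mm opening). I swing it round the arc about the pivot.

Request:
step_arm(increments=[{"x": -0.48, "y": -0.27, "z": 0, "wx": 0, "wy": 0, "wz": 0, "gripper": 0.8}, {"x": -0.5, "y": -0.22, "z": 0, "wx": 0, "wy": 0, "wz": 0, "gripper": 0.8}, {"x": -0.52, "y": -0.17, "z": 0, "wx": 0, "wy": 0, "wz": 0, "gripper": 0.8}, {"x": -0.54, "y": -0.11, "z": 0, "wx": 0, "wy": 0, "wz": 0, "gripper": 0.8}, {"x": -0.55, "y": -0.06, "z": 0, "wx": 0, "wy": 0, "wz": 0, "gripper": 0.8}, {"x": -0.55, "y": 0, "z": 0, "wx": 0, "wy": 0, "wz": 0, "gripper": 0.8}, {"x": -0.55, "y": 0.05, "z": 0, "wx": 0, "wy": 0, "wz": 0, "gripper": 0.8}, {"x": -0.54, "y": 0.11, "z": 0, "wx": 0, "wy": 0, "wz": 0, "gripper": 0.8}, {"x": -0.53, "y": 0.16, "z": 0, "wx": 0, "wy": 0, "wz": 0, "gripper": 0.8}, {"x": -0.51, "y": 0.21, "z": 0, "wx": 0, "wy": 0, "wz": 0, "gripper": 0.8}, {"x": -0.48, "y": 0.26, "z": 0, "wx": 0, "wy": 0, "wz": 0, "gripper": 0.8}, {"x": 0, "y": 0, "z": 0, "wx": 0, "wy": 0, "wz": 0, "gripper": 0.8}])

```text
time_s: 5.8
position: [0.5591, 0.0759, 0.232]
tool_rot: [[0.672, -0.74, 0.003], [-0.74, -0.672, -0.0], [0.002, -0.002, -1.0]]
ft_force: [2.8, 0.5, 7.0]
grip_width: 0.0111
```

```bash
python3 g.py .5588 .0754 .226 -48
```

```text
t 5.8 P [0.559 0.076 0.232] ang -47.8 tilt [ 0.003 -0.   ] grip 0.0111 F [2.832 0.471 7.017]
 now-axes cm [0.016 0.053 0.601] wz 0.004360710359038843
 after-turn cm [0.017 0.051 0.601]
```

Request:
step_arm(increments=[{"x": 0, "y": 0, "z": 0, "wx": 0, "wy": 0, "wz": 0, "gripper": 4}, {"x": 0, "y": 0, "z": 0, "wx": 0, "wy": 0, "wz": 0, "gripper": 4}, {"x": 0, "y": 0, "z": 0, "wx": 0, "wy": 0, "wz": 0, "gripper": 4}, {"x": 0, "y": 0, "z": -2, "wx": 0, "wy": 0, "wz": 0, "gripper": 4}, {"x": 0, "y": 0, "z": -3, "wx": 0, "wy": 0, "wz": 0, "gripper": 4}, {"x": 0, "y": 0, "z": -3, "wx": 0, "wy": 0, "wz": 0, "gripper": 7.5}, {"x": 0, "y": 0, "z": -3, "wx": 0, "wy": 0, "wz": 0, "gripper": 7.5}, {"x": 0, "y": 0, "z": -2, "wx": 0, "wy": 0, "wz": -0.11, "gripper": 7.5}, {"x": 0, "y": 0, "z": 0, "wx": 0, "wy": 0, "wz": -0.11, "gripper": 7.5}, {"x": 0, "y": 0, "z": 0, "wx": 0, "wy": 0, "wz": -0.11, "gripper": 7.5}, {"x": 0, "y": 0, "z": 0, "wx": 0, "wy": 0, "wz": 0, "gripper": 7.5}])

```text
time_s: 6.9
position: [0.5588, 0.0755, 0.3605]
tool_rot: [[0.876, -0.482, -0.001], [-0.482, -0.876, 0.0], [-0.001, 0.0, -1.0]]
ft_force: [-0.4, 0.4, -0.6]
grip_width: 0.0754
```

```bash
python3 g.py .618 -.2 .22 -29
python3 - <<'E'
from h import *
T=shot("top"); print("cup top centre",ray((370,133),*T[1:],.133),"mug",ray((250,145),*T[1:],.09))
E
```

```text
t 6.9 P [0.559 0.076 0.361] ang -28.8 tilt [-0.001  0.   ] grip 0.0754 F [-0.409  0.365 -0.609]
 now-axes cm [18.477 21.282 14.048] wz 0.003026024125181694
 after-turn cm [18.532 21.23  14.054]
cup top centre [ 0.78000612 -0.16501729  0.133     ] mug [0.77829512 0.06393525 0.09      ]
```

Request:
step_arm(increments=[{"x": 1.2, "y": 1.4, "z": 0, "wx": 0, "wy": 0, "wz": 0, "gripper": 7.5}, {"x": 2.3, "y": 2.7, "z": 0, "wx": 0, "wy": 0, "wz": 0, "gripper": 7.5}, {"x": 2.5, "y": 2.8, "z": 0, "wx": 0, "wy": 0, "wz": 0, "gripper": 7.5}, {"x": 2.5, "y": 2.8, "z": 0, "wx": 0, "wy": 0, "wz": 0, "gripper": 7.5}, {"x": 2.5, "y": 2.8, "z": 0, "wx": 0, "wy": 0, "wz": 0, "gripper": 7.5}, {"x": 2.5, "y": 2.8, "z": 0, "wx": 0, "wy": 0, "wz": 0, "gripper": 7.5}, {"x": 2.5, "y": 2.8, "z": 0, "wx": 0, "wy": 0, "wz": 0, "gripper": 7.5}, {"x": 1.5, "y": 2, "z": 1, "wx": 0, "wy": 0, "wz": 0, "gripper": 7.5}, {"x": 1, "y": 1.2, "z": 2, "wx": 0, "wy": 0, "wz": 0, "gripper": 7.5}, {"x": 0, "y": 0, "z": 2, "wx": 0, "wy": 0, "wz": 0, "gripper": 7.5}, {"x": 0, "y": 0, "z": 0, "wx": 0, "wy": 0, "wz": 0, "gripper": 7.5}])

```text
time_s: 8.05
position: [0.6177, -0.2008, 0.3075]
tool_rot: [[0.874, -0.486, -0.006], [-0.486, -0.874, 0.003], [-0.006, 0.0, -1.0]]
ft_force: [-0.5, -0.0, -0.5]
grip_width: 0.075
```

```bash
python3 g.py .618 -.2 .22 -29
python3 - <<'E'
from m import *
S=shot("scene"); T=shot("top")
for a,ce,bb,m in blobs(S[0],"orange",150): print("orange S",a,ce,bb) if 340<ce[0]<440 and 220<ce[1]<290 else 0
for a,ce,bb,m in blobs(T[0],"orange",150,amin=6): print("orange T",a,ce,bb) if 230<ce[0]<320 and 210<ce[1]<290 else 0
print(proj((.5588,.0754,.088),*S[1:]),proj((.5588,.0754,.026),*S[1:]),proj((.5588,.0754,.088),*T[1:]))
E
```

```text
t 8.1 P [ 0.618 -0.201  0.307] ang -29.1 tilt [-0.006  0.003] grip 0.075 F [-0.531 -0.004 -0.469]
 now-axes cm [ 0.042 -0.079  8.749] wz -0.0012846871713524984
 after-turn cm [-0.014 -0.079  8.749]
orange S 141 [396.34751773 243.70921986] [393 231   8  27]
orange T 30 [248.23333333 257.96666667] [245 255   8   7]
[397.78954175 232.4566521 ] [394.68898965 256.79732605] [245.47791561 257.69459873]
```

Request:
step_arm(increments=[{"x": 0, "y": 0, "z": 2, "wx": 0, "wy": 0, "wz": 0, "gripper": 7.5}, {"x": 0, "y": 0, "z": 3, "wx": 0, "wy": 0, "wz": 0, "gripper": 7.5}, {"x": 0, "y": 0, "z": 2.5, "wx": 0, "wy": 0, "wz": 0, "gripper": 7.5}, {"x": 0, "y": 0, "z": 1.2, "wx": 0, "wy": 0, "wz": 0, "gripper": 7.5}, {"x": 0, "y": 0, "z": 0, "wx": 0, "wy": 0, "wz": 0, "gripper": 4}, {"x": 0, "y": 0, "z": 0, "wx": 0, "wy": 0, "wz": 0, "gripper": 4}, {"x": 0, "y": 0, "z": 0, "wx": 0, "wy": 0, "wz": 0, "gripper": 4}, {"x": 0, "y": 0, "z": 0, "wx": 0, "wy": 0, "wz": 0, "gripper": 4}, {"x": 0, "y": 0, "z": 0, "wx": 0, "wy": 0, "wz": 0, "gripper": 4}], newtons=50)

```text
time_s: 9.05
position: [0.6184, -0.2004, 0.2256]
tool_rot: [[0.876, -0.483, 0.003], [-0.483, -0.876, -0.001], [0.003, -0.0, -1.0]]
ft_force: [-0.4, 1.3, 6.4]
grip_width: 0.0452
```

```bash
python3 g.py .517 .1412 .34 -29
```

```text
t 9.1 P [ 0.618 -0.2    0.226] ang -28.9 tilt [ 0.003 -0.001] grip 0.0452 F [-0.379  1.335  6.439]
 now-axes cm [-25.336 -25.015 -11.514] wz 0.0021198615661181535
 after-turn cm [-25.426 -24.959 -11.438]
```

Request:
step_arm(increments=[{"x": 0, "y": 0, "z": -1, "wx": 0, "wy": 0, "wz": 0, "gripper": 4}, {"x": 0, "y": 0, "z": -2.5, "wx": 0, "wy": 0, "wz": 0, "gripper": 4}, {"x": 0, "y": 0, "z": -3.5, "wx": 0, "wy": 0, "wz": 0, "gripper": 4}, {"x": 0, "y": 0, "z": -3.5, "wx": 0, "wy": 0, "wz": 0, "gripper": 4}, {"x": -1.2, "y": -1.2, "z": -1.5, "wx": 0, "wy": 0, "wz": 0, "gripper": 4}, {"x": -2.5, "y": -2.5, "z": 0, "wx": 0, "wy": 0, "wz": 0, "gripper": 4}, {"x": -2.5, "y": -2.5, "z": 0, "wx": 0, "wy": 0, "wz": 0, "gripper": 4}, {"x": -2.5, "y": -2.5, "z": 0, "wx": 0, "wy": 0, "wz": 0, "gripper": 4}, {"x": -2.5, "y": -2.5, "z": 0, "wx": 0, "wy": 0, "wz": 0, "gripper": 4}, {"x": -2.5, "y": -2.5, "z": 0, "wx": 0, "wy": 0, "wz": 0, "gripper": 4}, {"x": -2.5, "y": -2.5, "z": 0, "wx": 0, "wy": 0, "wz": 0, "gripper": 4}, {"x": -2.5, "y": -2.5, "z": 0, "wx": 0, "wy": 0, "wz": 0, "gripper": 4}, {"x": -2.5, "y": -2.5, "z": 0, "wx": 0, "wy": 0, "wz": 0, "gripper": 4}, {"x": -2.5, "y": -2.5, "z": 0, "wx": 0, "wy": 0, "wz": 0, "gripper": 4}, {"x": -1.5, "y": -1.3, "z": 0, "wx": 0, "wy": 0, "wz": 0, "gripper": 4}, {"x": -0.2, "y": 0, "z": 0, "wx": 0, "wy": 0, "wz": 0, "gripper": 4}, {"x": 0, "y": 0, "z": 0, "wx": 0, "wy": 0, "wz": 0, "gripper": 4}, {"x": 0, "y": 0, "z": 0, "wx": 0, "wy": 0, "wz": 0, "gripper": 4}])

```text
time_s: 10.85
position: [0.5164, 0.1407, 0.3436]
tool_rot: [[0.875, -0.483, -0.0], [-0.483, -0.875, -0.0], [-0.0, 0.0, -1.0]]
ft_force: [-0.2, -0.5, -2.1]
grip_width: 0.045
```

```bash
python3 g.py .517 .1412 .2436 -29; python3 -c "
from h import *
im=[shot(n)[0] for n in('top','scene')]
cv2.imwrite('pics/red1.png',np.hstack([cv2.resize(im[0][180:380,130:330],(400,400)),cv2.resize(im[1][130:310,340:520],(400,400))]))"
```

```text
t 10.8 P [0.516 0.141 0.344] ang -28.9 tilt [-0. -0.] grip 0.045 F [-0.164 -0.527 -2.12 ]
 now-axes cm [ 0.03  -0.077  9.999] wz 0.001529955423579876
 after-turn cm [ 0.029 -0.073  9.999]
```

View pics/red1.png

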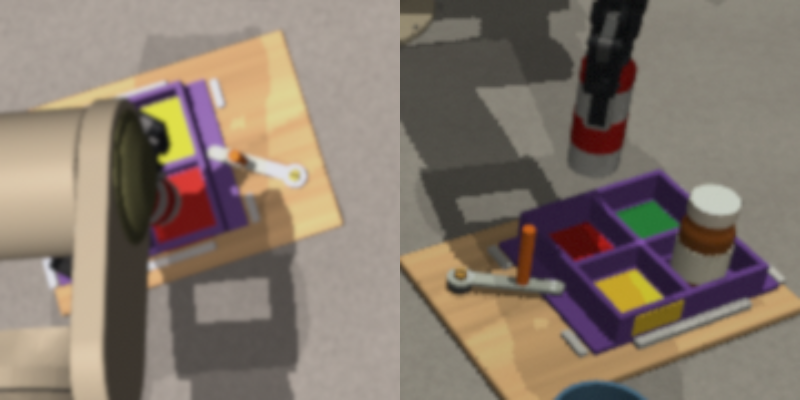

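The view shows the clip tip resting on the flange and the red tin hanging upright above the red cell. I lower it.

Request:
step_arm(increments=[{"x": 0, "y": 0, "z": 1.5, "wx": 0, "wy": 0, "wz": 0, "gripper": 4}, {"x": 0, "y": 0, "z": 2.5, "wx": 0, "wy": 0, "wz": 0, "gripper": 4}, {"x": 0, "y": 0, "z": 2.5, "wx": 0, "wy": 0, "wz": 0, "gripper": 4}, {"x": 0, "y": 0, "z": 1.5, "wx": 0, "wy": 0, "wz": 0, "gripper": 4}, {"x": 0, "y": 0, "z": 0.8, "wx": 0, "wy": 0, "wz": 0, "gripper": 4}, {"x": 0, "y": 0, "z": 0.5, "wx": 0, "wy": 0, "wz": 0, "gripper": 4}, {"x": 0, "y": 0, "z": 0.4, "wx": 0, "wy": 0, "wz": 0, "gripper": 4}, {"x": 0, "y": 0, "z": 0.3, "wx": 0, "wy": 0, "wz": 0, "gripper": 4}, {"x": 0, "y": 0, "z": 0, "wx": 0, "wy": 0, "wz": 0, "gripper": 4}, {"x": 0, "y": 0, "z": 0, "wx": 0, "wy": 0, "wz": 0, "gripper": 4}])

```text
time_s: 11.95
position: [0.5165, 0.1413, 0.2441]
tool_rot: [[0.876, -0.483, 0.001], [-0.483, -0.876, 0.0], [0.001, -0.0, -1.0]]
ft_force: [0.8, -0.8, -1.6]
grip_width: 0.0449
```

Request:
step_arm(increments=[{"x": 0, "y": 0, "z": 0.15, "wx": 0, "wy": 0, "wz": 0, "gripper": 4}, {"x": 0, "y": 0, "z": 0, "wx": 0, "wy": 0, "wz": 0, "gripper": 4}, {"x": 0, "y": 0, "z": 0, "wx": 0, "wy": 0, "wz": 0, "gripper": 4}])

```text
time_s: 12.25
position: [0.5164, 0.1413, 0.2436]
tool_rot: [[0.876, -0.483, 0.002], [-0.483, -0.876, 0.0], [0.002, -0.001, -1.0]]
ft_force: [-3.4, -0.8, 8.8]
grip_width: 0.045
```

Request:
step_arm(increments=[{"x": 0, "y": 0, "z": 0, "wx": 0, "wy": 0, "wz": 0, "gripper": 5.5}, {"x": 0, "y": 0, "z": 0, "wx": 0, "wy": 0, "wz": 0, "gripper": 7.5}, {"x": 0, "y": 0, "z": 0, "wx": 0, "wy": 0, "wz": 0, "gripper": 7.5}, {"x": 0, "y": 0, "z": 0, "wx": 0, "wy": 0, "wz": 0, "gripper": 7.5}, {"x": 0, "y": 0, "z": -2, "wx": 0, "wy": 0, "wz": 0, "gripper": 7.5}, {"x": 0, "y": 0, "z": -3.5, "wx": 0, "wy": 0, "wz": 0, "gripper": 7.5}, {"x": 0, "y": 0, "z": -3.5, "wx": 0, "wy": 0, "wz": 0, "gripper": 7.5}, {"x": 0, "y": 0, "z": -2, "wx": 0, "wy": 0, "wz": -0.14, "gripper": 7.5}, {"x": 0, "y": 0, "z": 0, "wx": 0, "wy": 0, "wz": -0.143, "gripper": 7.5}, {"x": 0, "y": 0, "z": 0, "wx": 0, "wy": 0, "wz": -0.143, "gripper": 7.5}, {"x": 0, "y": 0, "z": 0, "wx": 0, "wy": 0, "wz": -0.143, "gripper": 7.5}, {"x": 0, "y": 0, "z": 0, "wx": 0, "wy": 0, "wz": -0.143, "gripper": 7.5}, {"x": 0, "y": 0, "z": 0, "wx": 0, "wy": 0, "wz": -0.143, "gripper": 7.5}, {"x": 0, "y": 0, "z": 0, "wx": 0, "wy": 0, "wz": -0.143, "gripper": 7.5}, {"x": 0, "y": 0, "z": 0, "wx": 0, "wy": 0, "wz": -0.143, "gripper": 7.5}, {"x": 0, "y": 0, "z": 0, "wx": 0, "wy": 0, "wz": -0.143, "gripper": 7.5}, {"x": 0, "y": 0, "z": 0, "wx": 0, "wy": 0, "wz": -0.143, "gripper": 7.5}, {"x": 0, "y": 0, "z": 0, "wx": 0, "wy": 0, "wz": -0.143, "gripper": 7.5}])

```text
time_s: 14.05
position: [0.5164, 0.1412, 0.3521]
tool_rot: [[0.478, 0.878, -0.0], [0.878, -0.478, -0.0], [-0.0, -0.0, -1.0]]
ft_force: [0.0, 0.2, 0.1]
grip_width: 0.0752
```

```bash
python3 g.py .4775 -.3675 .32 61; python3 g.py .4565 -.19 .32 61|tail -1
```

```text
t 14.1 P [0.516 0.141 0.352] ang 61.4 tilt [-0. -0.] grip 0.0752 F [0.04  0.173 0.069]
 now-axes cm [-46.532  20.925   3.212] wz 0.007238653023933877
 after-turn cm [-46.379  21.261   3.211]
 after-turn cm [-31.873  10.819   3.211]
```

Request:
step_arm(increments=[{"x": -1.75, "y": 0.8, "z": 0, "wx": 0, "wy": 0, "wz": 0, "gripper": 7.5}, {"x": -3.5, "y": 1.6, "z": 0, "wx": 0, "wy": 0, "wz": 0, "gripper": 7.5}, {"x": -3.5, "y": 1.6, "z": 0, "wx": 0, "wy": 0, "wz": 0, "gripper": 7.5}, {"x": -3.5, "y": 1.6, "z": 0, "wx": 0, "wy": 0, "wz": 0, "gripper": 7.5}, {"x": -3.5, "y": 1.6, "z": 0, "wx": 0, "wy": 0, "wz": 0, "gripper": 7.5}, {"x": -3.5, "y": 1.6, "z": 0, "wx": 0, "wy": 0, "wz": 0, "gripper": 7.5}, {"x": -3.5, "y": 1.6, "z": 0, "wx": 0, "wy": 0, "wz": 0, "gripper": 7.5}, {"x": -3.5, "y": 1.6, "z": 0, "wx": 0, "wy": 0, "wz": 0, "gripper": 7.5}, {"x": -3.5, "y": 1.6, "z": 0, "wx": 0, "wy": 0, "wz": 0, "gripper": 7.5}, {"x": -3.5, "y": 1.6, "z": 0, "wx": 0, "wy": 0, "wz": 0, "gripper": 7.5}, {"x": -3.5, "y": 1.6, "z": 0, "wx": 0, "wy": 0, "wz": 0, "gripper": 7.5}, {"x": -3.5, "y": 1.6, "z": 0, "wx": 0, "wy": 0, "wz": 0, "gripper": 7.5}, {"x": -3.5, "y": 1.6, "z": 0, "wx": 0, "wy": 0, "wz": 0, "gripper": 7.5}, {"x": -2.75, "y": 0.9, "z": 1, "wx": 0, "wy": 0, "wz": 0, "gripper": 7.5}, {"x": 0, "y": 0, "z": 2.5, "wx": 0, "wy": 0, "wz": 0, "gripper": 7.5}, {"x": 0, "y": 0, "z": 1, "wx": 0, "wy": 0, "wz": 0, "gripper": 7.5}, {"x": 0, "y": 0, "z": 0, "wx": 0, "wy": 0, "wz": 0, "gripper": 7.5}])

```text
time_s: 15.75
position: [0.4744, -0.3665, 0.3058]
tool_rot: [[0.483, 0.875, -0.002], [0.875, -0.483, 0.003], [0.001, -0.003, -1.0]]
ft_force: [0.5, -0.3, 1.1]
grip_width: 0.0747
```

```bash
python3 g.py .4775 -.3675 .22 61
python3 - <<'E'
from m import *
np.set_printoptions(precision=4,suppress=True)
S=shot("scene"); T=shot("top")
for c in("red","yellow","green"):
    for nm,V in(("T",T),("S",S)):
        for a,ce,bb,m in blobs(V[0],c,140,amin=60):
            (x,y),r=cv2.minEnclosingCircle(cv2.findContours(m,0,1)[0][0])
            if bb[2]<45: print(c,nm,a,ce.round(1),bb,"z.1",ray((x,y),*V[1:],.1)[:2],"z.118",ray((x,y),*V[1:],.118)[:2])
cv2.imwrite("pics/y1.png",np.hstack([cv2.resize(T[0][180:380,130:330],(400,400)),cv2.resize(S[0][130:310,340:520],(400,400))]))
E
```

```text
t 15.8 P [ 0.474 -0.366  0.306] ang 61.1 tilt [-0.002  0.003] grip 0.0747 F [ 0.514 -0.255  1.124]
 now-axes cm [0.047 0.35  8.584] wz 0.001576914756487925
 after-turn cm [0.058 0.322 8.585]
red T 62 [173.4 257.3] [167 247  11  19] z.1 [0.5652 0.2145] z.118 [0.5635 0.2088]
red T 926 [215.2 281.6] [196 264  41  37] z.1 [0.5135 0.1277] z.118 [0.5129 0.1238]
red S 357 [426.4 206.1] [416 197  23  19] z.1 [0.5015 0.1487] z.118 [0.5247 0.1388]
red S 248 [422.  232.6] [411 224  24  16] z.1 [0.5731 0.1179] z.118 [0.5941 0.1088]
red S 125 [396.3 244.7] [393 231   8  27] z.1 [0.6043 0.0573] z.118 [0.6245 0.05  ]
yellow T 780 [208.3 246.7] [192 230  34  34] z.1 [0.5807 0.1432] z.118 [0.5787 0.1389]
yellow S 304 [160.7 226.1] [149 217  24  20] z.1 [ 0.4856 -0.3671] z.118 [ 0.5093 -0.3621]
yellow S 185 [167.3 252.7] [156 244  23  16] z.1 [ 0.5579 -0.3513] z.118 [ 0.5794 -0.3468]
yellow S 296 [442.9 260.4] [430 252  28  18] z.1 [0.6593 0.1288] z.118 [0.6779 0.1194]
yellow S 75 [454.5 272.6] [447 268  18  11] z.1 [0.6941 0.138 ] z.118 [0.7117 0.1283]
green T 240 [392.  309.1] [381 298  20  21] z.1 [ 0.4558 -0.1899] z.118 [ 0.4564 -0.1871]
green S 314 [254.3 210.9] [244 203  22  17] z.1 [ 0.4628 -0.1891] z.118 [ 0.4871 -0.1893]
green S 233 [450.9 228.3] [439 221  26  16] z.1 [0.5772 0.173 ] z.118 [0.5982 0.1623]
green S 190 [256.8 237.4] [247 230  20  14] z.1 [ 0.5377 -0.1898] z.118 [ 0.5599 -0.1899]
```

View pics/y1.png

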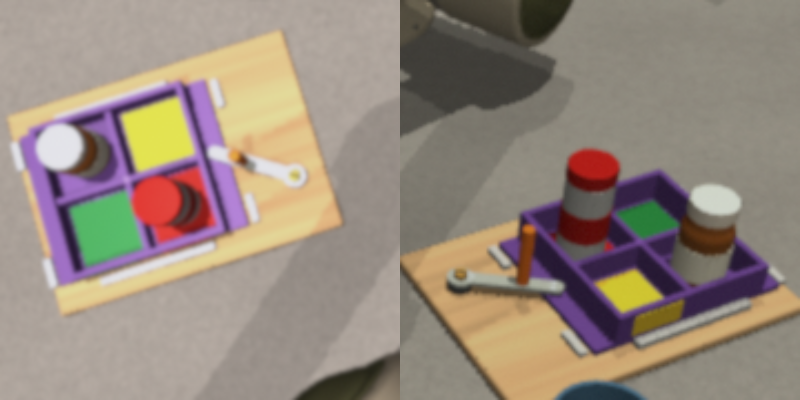

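The red tin stands upright in the red cell, and the clip is still on the flange. Next is the yellow tin.

Request:
step_arm(increments=[{"x": 0.05, "y": 0.33, "z": 2, "wx": 0, "wy": 0, "wz": 0, "gripper": 7.5}, {"x": 0, "y": 0, "z": 3, "wx": 0, "wy": 0, "wz": 0, "gripper": 7.5}, {"x": 0, "y": 0, "z": 2.5, "wx": 0, "wy": 0, "wz": 0, "gripper": 7.5}, {"x": 0, "y": 0, "z": 1.1, "wx": 0, "wy": 0, "wz": 0, "gripper": 7.5}, {"x": 0, "y": 0, "z": 0, "wx": 0, "wy": 0, "wz": 0, "gripper": 4}, {"x": 0, "y": 0, "z": 0, "wx": 0, "wy": 0, "wz": 0, "gripper": 4}, {"x": 0, "y": 0, "z": 0, "wx": 0, "wy": 0, "wz": 0, "gripper": 4}, {"x": 0, "y": 0, "z": 0, "wx": 0, "wy": 0, "wz": 0, "gripper": 4}, {"x": 0, "y": 0, "z": 0, "wx": 0, "wy": 0, "wz": 0, "gripper": 4}], newtons=50)

```text
time_s: 16.75
position: [0.4778, -0.3683, 0.2229]
tool_rot: [[0.484, 0.875, 0.002], [0.875, -0.484, -0.002], [-0.001, 0.003, -1.0]]
ft_force: [-0.5, 0.1, 6.4]
grip_width: 0.0449
```

```bash
python3 g.py .5897 .1621 .37 61
```

```text
t 16.8 P [ 0.478 -0.368  0.223] ang 61.1 tilt [ 0.002 -0.002] grip 0.0449 F [-0.513  0.075  6.381]
 now-axes cm [ 51.818 -15.816 -14.809] wz 0.0012696106625285054
 after-turn cm [ 51.812 -15.928 -14.709]
```

Request:
step_arm(increments=[{"x": 0, "y": 0, "z": -1, "wx": 0, "wy": 0, "wz": 0, "gripper": 4}, {"x": 0, "y": 0, "z": -3, "wx": 0, "wy": 0, "wz": 0, "gripper": 4}, {"x": 0, "y": 0, "z": -4, "wx": 0, "wy": 0, "wz": 0, "gripper": 4}, {"x": 0, "y": 0, "z": -4, "wx": 0, "wy": 0, "wz": 0, "gripper": 4}, {"x": 1.7, "y": -0.5, "z": -3, "wx": 0, "wy": 0, "wz": 0, "gripper": 4}, {"x": 3.4, "y": -1, "z": 0, "wx": 0, "wy": 0, "wz": 0, "gripper": 4}, {"x": 3.4, "y": -1, "z": 0, "wx": 0, "wy": 0, "wz": 0, "gripper": 4}, {"x": 3.4, "y": -1, "z": 0, "wx": 0, "wy": 0, "wz": 0, "gripper": 4}, {"x": 3.4, "y": -1, "z": 0, "wx": 0, "wy": 0, "wz": 0, "gripper": 4}, {"x": 3.4, "y": -1, "z": 0, "wx": 0, "wy": 0, "wz": 0, "gripper": 4}, {"x": 3.4, "y": -1, "z": 0, "wx": 0, "wy": 0, "wz": 0, "gripper": 4}, {"x": 3.4, "y": -1.1, "z": 0, "wx": 0, "wy": 0, "wz": 0, "gripper": 4}, {"x": 3.4, "y": -1.1, "z": 0, "wx": 0, "wy": 0, "wz": 0, "gripper": 4}, {"x": 3.4, "y": -1.1, "z": 0, "wx": 0, "wy": 0, "wz": 0, "gripper": 4}, {"x": 3.4, "y": -1.1, "z": 0, "wx": 0, "wy": 0, "wz": 0, "gripper": 4}, {"x": 3.4, "y": -1.1, "z": 0, "wx": 0, "wy": 0, "wz": 0, "gripper": 4}, {"x": 3.4, "y": -1.1, "z": 0, "wx": 0, "wy": 0, "wz": 0, "gripper": 4}, {"x": 3.4, "y": -1.1, "z": 0, "wx": 0, "wy": 0, "wz": 0, "gripper": 4}, {"x": 3.4, "y": -1.1, "z": 0, "wx": 0, "wy": 0, "wz": 0, "gripper": 4}, {"x": 2.5, "y": -0.5, "z": 0, "wx": 0, "wy": 0, "wz": 0, "gripper": 4}])

```text
time_s: 18.75
position: [0.5894, 0.164, 0.3718]
tool_rot: [[0.482, 0.876, -0.0], [0.876, -0.482, 0.0], [0.0, -0.0, -1.0]]
ft_force: [0.0, -0.5, -0.8]
grip_width: 0.0449
```

Request:
step_arm(increments=[{"x": 0, "y": 0, "z": 0, "wx": 0, "wy": 0, "wz": 0, "gripper": 4}, {"x": 0, "y": 0, "z": 0, "wx": 0, "wy": 0, "wz": 0, "gripper": 4}, {"x": 0, "y": 0, "z": 0, "wx": 0, "wy": 0, "wz": 0, "gripper": 4}])

```text
time_s: 19.05
position: [0.5896, 0.161, 0.3715]
tool_rot: [[0.484, 0.875, -0.0], [0.875, -0.484, -0.0], [-0.0, -0.0, -1.0]]
ft_force: [-0.1, 0.4, -2.1]
grip_width: 0.0451
```

```bash
python3 g.py .5897 .1621 .2409 61
```

```text
t 19.1 P [0.59  0.161 0.371] ang 61.0 tilt [-0. -0.] grip 0.0451 F [-0.079  0.408 -2.103]
 now-axes cm [ 0.105 -0.043 13.058] wz 0.0005477762746914263
 after-turn cm [ 0.101 -0.044 13.058]
```

Request:
step_arm(increments=[{"x": 0.1, "y": 0, "z": 1.5, "wx": 0, "wy": 0, "wz": 0, "gripper": 4}, {"x": 0, "y": 0, "z": 3, "wx": 0, "wy": 0, "wz": 0, "gripper": 4}, {"x": 0, "y": 0, "z": 3, "wx": 0, "wy": 0, "wz": 0, "gripper": 4}, {"x": 0, "y": 0, "z": 2, "wx": 0, "wy": 0, "wz": 0, "gripper": 4}, {"x": 0, "y": 0, "z": 1.3, "wx": 0, "wy": 0, "wz": 0, "gripper": 4}, {"x": 0, "y": 0, "z": 1, "wx": 0, "wy": 0, "wz": 0, "gripper": 4}, {"x": 0, "y": 0, "z": 0.6, "wx": 0, "wy": 0, "wz": 0, "gripper": 4}, {"x": 0, "y": 0, "z": 0.5, "wx": 0, "wy": 0, "wz": 0, "gripper": 4}, {"x": 0, "y": 0, "z": 0.2, "wx": 0, "wy": 0, "wz": 0, "gripper": 4}, {"x": 0, "y": 0, "z": 0, "wx": 0, "wy": 0, "wz": 0, "gripper": 4}, {"x": 0, "y": 0, "z": 0, "wx": 0, "wy": 0, "wz": 0, "gripper": 4}])

```text
time_s: 20.15
position: [0.5904, 0.1627, 0.241]
tool_rot: [[0.484, 0.875, 0.001], [0.875, -0.484, -0.0], [0.001, 0.001, -1.0]]
ft_force: [-0.5, -0.9, 2.2]
grip_width: 0.0451
```

Request:
step_arm(increments=[{"x": 0, "y": 0, "z": 0, "wx": 0, "wy": 0, "wz": 0, "gripper": 5.5}, {"x": 0, "y": 0, "z": 0, "wx": 0, "wy": 0, "wz": 0, "gripper": 7.5}, {"x": 0, "y": 0, "z": 0, "wx": 0, "wy": 0, "wz": 0, "gripper": 7.5}, {"x": 0, "y": 0, "z": 0, "wx": 0, "wy": 0, "wz": 0, "gripper": 7.5}, {"x": 0, "y": 0, "z": -2, "wx": 0, "wy": 0, "wz": 0, "gripper": 7.5}, {"x": 0, "y": 0, "z": -3.5, "wx": 0, "wy": 0, "wz": 0, "gripper": 7.5}, {"x": 0, "y": 0, "z": -4, "wx": 0, "wy": 0, "wz": 0, "gripper": 7.5}, {"x": -1.7, "y": 0.2, "z": -2, "wx": 0, "wy": 0, "wz": 0, "gripper": 7.5}, {"x": -3.4, "y": 0.5, "z": 0, "wx": 0, "wy": 0, "wz": 0, "gripper": 7.5}, {"x": -3.4, "y": 0.5, "z": 0, "wx": 0, "wy": 0, "wz": 0, "gripper": 7.5}, {"x": -3.4, "y": 0.5, "z": 0, "wx": 0, "wy": 0, "wz": 0, "gripper": 7.5}, {"x": -3.4, "y": 0.5, "z": 0, "wx": 0, "wy": 0, "wz": 0, "gripper": 7.5}, {"x": -3.4, "y": 0.5, "z": 0, "wx": 0, "wy": 0, "wz": 0, "gripper": 7.5}, {"x": -3.4, "y": 0.5, "z": 0, "wx": 0, "wy": 0, "wz": 0, "gripper": 7.5}, {"x": -3.4, "y": 0.5, "z": 0, "wx": 0, "wy": 0, "wz": 0, "gripper": 7.5}, {"x": -3.4, "y": 0.5, "z": 0, "wx": 0, "wy": 0, "wz": 0, "gripper": 7.5}, {"x": -3.4, "y": 0.5, "z": 0, "wx": 0, "wy": 0, "wz": 0, "gripper": 7.5}, {"x": -3.4, "y": 0.5, "z": 1, "wx": 0, "wy": 0, "wz": 0, "gripper": 7.5}, {"x": -1.7, "y": 0.2, "z": 2, "wx": 0, "wy": 0, "wz": 0, "gripper": 7.5}, {"x": 0, "y": 0, "z": 1, "wx": 0, "wy": 0, "wz": 0, "gripper": 7.5}])

```text
time_s: 22.15
position: [0.4559, -0.1924, 0.3141]
tool_rot: [[0.486, 0.874, -0.001], [0.874, -0.486, 0.001], [-0.0, -0.001, -1.0]]
ft_force: [-0.0, 1.2, 0.1]
grip_width: 0.075
```

Request:
step_arm(increments=[{"x": 0, "y": 0, "z": 0, "wx": 0, "wy": 0, "wz": 0, "gripper": 7.5}, {"x": 0, "y": 0, "z": 0, "wx": 0, "wy": 0, "wz": 0, "gripper": 7.5}])

```text
time_s: 22.35
position: [0.4571, -0.1901, 0.3157]
tool_rot: [[0.483, 0.876, 0.0], [0.876, -0.483, -0.0], [0.0, 0.0, -1.0]]
ft_force: [-0.3, -0.6, 0.6]
grip_width: 0.0751
```

```bash
python3 g.py .4565 -.19 .22 61
```

```text
t 22.4 P [ 0.457 -0.19   0.316] ang 61.1 tilt [ 0. -0.] grip 0.0751 F [-0.334 -0.6    0.595]
 now-axes cm [-0.021 -0.058  9.567] wz 0.00231997937980553
 after-turn cm [-0.019 -0.054  9.567]
```

Request:
step_arm(increments=[{"x": 0, "y": -0.05, "z": 2, "wx": 0, "wy": 0, "wz": 0, "gripper": 7.5}, {"x": 0, "y": 0, "z": 3, "wx": 0, "wy": 0, "wz": 0, "gripper": 7.5}, {"x": 0, "y": 0, "z": 3, "wx": 0, "wy": 0, "wz": 0, "gripper": 7.5}, {"x": 0, "y": 0, "z": 1.5, "wx": 0, "wy": 0, "wz": 0, "gripper": 7.5}, {"x": 0, "y": 0, "z": 0, "wx": 0, "wy": 0, "wz": 0, "gripper": 4}, {"x": 0, "y": 0, "z": 0, "wx": 0, "wy": 0, "wz": 0, "gripper": 4}, {"x": 0, "y": 0, "z": 0, "wx": 0, "wy": 0, "wz": 0, "gripper": 4}, {"x": 0, "y": 0, "z": 0, "wx": 0, "wy": 0, "wz": 0, "gripper": 4}, {"x": 0, "y": 0, "z": 0, "wx": 0, "wy": 0, "wz": 0, "gripper": 4}], newtons=50)

```text
time_s: 23.25
position: [0.4566, -0.1905, 0.2214]
tool_rot: [[0.484, 0.875, 0.002], [0.875, -0.484, -0.001], [0.0, 0.003, -1.0]]
ft_force: [1.2, 2.5, 6.6]
grip_width: 0.0451
```

```bash
python3 g.py .4958 .2142 .37 61
```

```text
t 23.2 P [ 0.457 -0.191  0.221] ang 61.1 tilt [ 0.002 -0.001] grip 0.0451 F [1.223 2.501 6.61 ]
 now-axes cm [ 37.324 -16.103 -14.892] wz 0.0012648201548963402
 after-turn cm [ 37.3   -16.19  -14.858]
```

Request:
step_arm(increments=[{"x": 0, "y": 0, "z": -1, "wx": 0, "wy": 0, "wz": 0, "gripper": 4}, {"x": 0, "y": 0, "z": -3, "wx": 0, "wy": 0, "wz": 0, "gripper": 4}, {"x": 0, "y": 0, "z": -4, "wx": 0, "wy": 0, "wz": 0, "gripper": 4}, {"x": 0, "y": 0, "z": -4, "wx": 0, "wy": 0, "wz": 0, "gripper": 4}, {"x": 1.8, "y": -0.8, "z": -3.3, "wx": 0, "wy": 0, "wz": 0, "gripper": 4}, {"x": 3.3, "y": -1.4, "z": 0, "wx": 0, "wy": 0, "wz": 0, "gripper": 4}, {"x": 3.3, "y": -1.4, "z": 0, "wx": 0, "wy": 0, "wz": 0, "gripper": 4}, {"x": 3.3, "y": -1.4, "z": 0, "wx": 0, "wy": 0, "wz": 0, "gripper": 4}, {"x": 3.3, "y": -1.4, "z": 0, "wx": 0, "wy": 0, "wz": 0, "gripper": 4}, {"x": 3.3, "y": -1.4, "z": 0, "wx": 0, "wy": 0, "wz": 0, "gripper": 4}, {"x": 3.3, "y": -1.4, "z": 0, "wx": 0, "wy": 0, "wz": 0, "gripper": 4}, {"x": 3.3, "y": -1.4, "z": 0, "wx": 0, "wy": 0, "wz": 0, "gripper": 4}, {"x": 3.3, "y": -1.5, "z": 0, "wx": 0, "wy": 0, "wz": 0, "gripper": 4}, {"x": 3.3, "y": -1.5, "z": 0, "wx": 0, "wy": 0, "wz": 0, "gripper": 4}, {"x": 3.3, "y": -1.5, "z": 0, "wx": 0, "wy": 0, "wz": 0, "gripper": 4}, {"x": 2.5, "y": -1, "z": 0, "wx": 0, "wy": 0, "wz": 0, "gripper": 4}, {"x": 0, "y": 0, "z": 0, "wx": 0, "wy": 0, "wz": 0, "gripper": 4}, {"x": 0, "y": 0, "z": 0, "wx": 0, "wy": 0, "wz": 0, "gripper": 4}])

```text
time_s: 25.05
position: [0.4954, 0.214, 0.3734]
tool_rot: [[0.483, 0.876, -0.0], [0.876, -0.483, -0.001], [-0.001, -0.0, -1.0]]
ft_force: [0.9, -0.2, -1.2]
grip_width: 0.0452
```

```bash
python3 g.py .4958 .2142 .2394 61
```

```text
t 25.1 P [0.495 0.214 0.373] ang 61.1 tilt [-0.    -0.001] grip 0.0452 F [ 0.91  -0.219 -1.194]
 now-axes cm [ 0.052  0.028 13.403] wz 0.002453212785491326
 after-turn cm [ 0.043  0.027 13.403]
```

Request:
step_arm(increments=[{"x": 0, "y": 0, "z": 1.5, "wx": 0, "wy": 0, "wz": 0, "gripper": 4}, {"x": 0, "y": 0, "z": 3, "wx": 0, "wy": 0, "wz": 0, "gripper": 4}, {"x": 0, "y": 0, "z": 3, "wx": 0, "wy": 0, "wz": 0, "gripper": 4}, {"x": 0, "y": 0, "z": 2, "wx": 0, "wy": 0, "wz": 0, "gripper": 4}, {"x": 0, "y": 0, "z": 1.5, "wx": 0, "wy": 0, "wz": 0, "gripper": 4}, {"x": 0, "y": 0, "z": 1, "wx": 0, "wy": 0, "wz": 0, "gripper": 4}, {"x": 0, "y": 0, "z": 0.7, "wx": 0, "wy": 0, "wz": 0, "gripper": 4}, {"x": 0, "y": 0, "z": 0.5, "wx": 0, "wy": 0, "wz": 0, "gripper": 4}, {"x": 0, "y": 0, "z": 0.3, "wx": 0, "wy": 0, "wz": 0, "gripper": 4}, {"x": 0, "y": 0, "z": 0, "wx": 0, "wy": 0, "wz": 0, "gripper": 4}, {"x": 0, "y": 0, "z": 0, "wx": 0, "wy": 0, "wz": 0, "gripper": 4}])

```text
time_s: 26.15
position: [0.4957, 0.2136, 0.2395]
tool_rot: [[0.483, 0.875, 0.001], [0.875, -0.483, -0.0], [0.0, 0.001, -1.0]]
ft_force: [-1.5, -3.2, 5.9]
grip_width: 0.045
```

Request:
step_arm(increments=[{"x": 0, "y": 0, "z": 0, "wx": 0, "wy": 0, "wz": 0, "gripper": 5.5}, {"x": 0, "y": 0, "z": 0, "wx": 0, "wy": 0, "wz": 0, "gripper": 7.5}, {"x": 0, "y": 0, "z": 0, "wx": 0, "wy": 0, "wz": 0, "gripper": 7.5}, {"x": 0, "y": 0, "z": 0, "wx": 0, "wy": 0, "wz": 0, "gripper": 7.5}, {"x": 0, "y": 0, "z": -2, "wx": 0, "wy": 0, "wz": 0, "gripper": 7.5}, {"x": 0, "y": 0, "z": -4, "wx": 0, "wy": 0, "wz": 0, "gripper": 7.5}, {"x": 0, "y": 0, "z": -4, "wx": 0, "wy": 0, "wz": 0, "gripper": 7.5}, {"x": -1, "y": 1.2, "z": -2, "wx": 0, "wy": 0, "wz": 0, "gripper": 7.5}, {"x": -2, "y": 2.7, "z": 0, "wx": 0, "wy": 0, "wz": 0, "gripper": 4.5}, {"x": -2, "y": 2.7, "z": 0, "wx": 0, "wy": 0, "wz": 0, "gripper": 4.5}, {"x": -2, "y": 2.7, "z": 0, "wx": 0, "wy": 0, "wz": 0, "gripper": 4.5}, {"x": -2, "y": 2.7, "z": 0, "wx": 0, "wy": 0, "wz": 0, "gripper": 4.5}, {"x": 0, "y": 0, "z": 0, "wx": 0, "wy": 0, "wz": -0.14, "gripper": 4.5}, {"x": 0, "y": 0, "z": 0, "wx": 0, "wy": 0, "wz": -0.14, "gripper": 4.5}, {"x": 0, "y": 0, "z": 0, "wx": 0, "wy": 0, "wz": -0.14, "gripper": 4.5}, {"x": 0, "y": 0, "z": 0, "wx": 0, "wy": 0, "wz": -0.14, "gripper": 4.5}, {"x": 0, "y": 0, "z": 0, "wx": 0, "wy": 0, "wz": -0.14, "gripper": 4.5}, {"x": 0, "y": 0, "z": 0, "wx": 0, "wy": 0, "wz": -0.14, "gripper": 4.5}, {"x": 0, "y": 0, "z": 0, "wx": 0, "wy": 0, "wz": -0.14, "gripper": 4.5}, {"x": 0, "y": 0, "z": 0, "wx": 0, "wy": 0, "wz": -0.14, "gripper": 4.5}])

```text
time_s: 28.15
position: [0.5572, 0.077, 0.3581]
tool_rot: [[-0.582, 0.813, -0.0], [0.813, 0.582, 0.0], [0.0, -0.0, -1.0]]
ft_force: [-0.2, -0.7, -0.2]
grip_width: 0.045
```

```bash
python3 g.py .559 .0758 .23 125
python3 - <<'E'
from m import *
S=shot("scene"); T=shot("top")
for a,ce,bb,m in blobs(S[0],"orange",150): print("orange S",a,ce,bb) if 340<ce[0]<440 and 200<ce[1]<290 else 0
cv2.imwrite("pics/c2.png",np.hstack([cv2.resize(T[0][180:380,130:330],(400,400)),cv2.resize(S[0][130:310,340:520],(400,400))]))
E
```

```text
t 28.1 P [0.557 0.077 0.358] ang 125.6 tilt [-0.  0.] grip 0.045 F [-0.162 -0.664 -0.186]
 now-axes cm [-0.204  0.076 12.814] wz 0.010143335275925758
 after-turn cm [-0.202  0.077 12.814]
orange S 150 [396.1        244.24666667] [392 231   9  27]
```

View pics/c2.png

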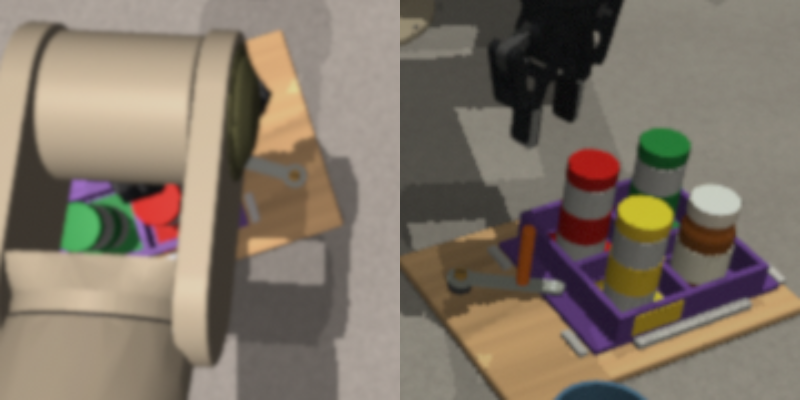

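All three tins stand in their cells with the clip on the flange (post at scene (396,244), unchanged). Now I grip the post to swing it back.

Request:
step_arm(increments=[{"x": -0.2, "y": 0.08, "z": 2, "wx": 0, "wy": 0, "wz": 0, "gripper": 4.5}, {"x": 0, "y": 0, "z": 3, "wx": 0, "wy": 0, "wz": 0, "gripper": 4.5}, {"x": 0, "y": 0, "z": 3, "wx": 0, "wy": 0, "wz": 0, "gripper": 4.5}, {"x": 0, "y": 0, "z": 2.5, "wx": 0, "wy": 0, "wz": 0, "gripper": 4.5}, {"x": 0, "y": 0, "z": 1.5, "wx": 0, "wy": 0, "wz": 0, "gripper": 4.5}, {"x": 0, "y": 0, "z": 0.7, "wx": 0, "wy": 0, "wz": 0, "gripper": 4.5}, {"x": 0, "y": 0, "z": 0, "wx": 0, "wy": 0, "wz": 0, "gripper": 0.8}, {"x": 0, "y": 0, "z": 0, "wx": 0, "wy": 0, "wz": 0, "gripper": 0.8}, {"x": 0, "y": 0, "z": 0, "wx": 0, "wy": 0, "wz": 0, "gripper": 0.8}, {"x": 0, "y": 0, "z": 0, "wx": 0, "wy": 0, "wz": 0, "gripper": 0.8}, {"x": 0, "y": 0, "z": 0, "wx": 0, "wy": 0, "wz": 0, "gripper": 0.8}], newtons=25)

```text
time_s: 29.35
position: [0.5592, 0.0758, 0.2321]
tool_rot: [[-0.577, 0.817, 0.002], [0.817, 0.577, -0.0], [-0.001, 0.001, -1.0]]
ft_force: [-0.2, -0.9, 5.7]
grip_width: 0.0109
```

Request:
step_arm(increments=[{"x": -0.45, "y": 0.31, "z": 0, "wx": 0, "wy": 0, "wz": 0, "gripper": 0.8}, {"x": -0.48, "y": 0.27, "z": 0, "wx": 0, "wy": 0, "wz": 0, "gripper": 0.8}, {"x": -0.5, "y": 0.22, "z": 0, "wx": 0, "wy": 0, "wz": 0, "gripper": 0.8}, {"x": -0.52, "y": 0.17, "z": 0, "wx": 0, "wy": 0, "wz": 0, "gripper": 0.8}, {"x": -0.54, "y": 0.11, "z": 0, "wx": 0, "wy": 0, "wz": 0, "gripper": 0.8}, {"x": -0.55, "y": 0.06, "z": 0, "wx": 0, "wy": 0, "wz": 0, "gripper": 0.8}, {"x": -0.55, "y": 0, "z": 0, "wx": 0, "wy": 0, "wz": 0, "gripper": 0.8}, {"x": -0.55, "y": -0.05, "z": 0, "wx": 0, "wy": 0, "wz": 0, "gripper": 0.8}, {"x": -0.54, "y": -0.1, "z": 0, "wx": 0, "wy": 0, "wz": 0, "gripper": 0.8}, {"x": -0.53, "y": -0.16, "z": 0, "wx": 0, "wy": 0, "wz": 0, "gripper": 0.8}, {"x": -0.51, "y": -0.21, "z": 0, "wx": 0, "wy": 0, "wz": 0, "gripper": 0.8}, {"x": 0, "y": 0, "z": 0, "wx": 0, "wy": 0, "wz": 0, "gripper": 0.8}, {"x": 0, "y": 0, "z": 0, "wx": 0, "wy": 0, "wz": 0, "gripper": 0.8}])

```text
time_s: 30.65
position: [0.5975, 0.0325, 0.2318]
tool_rot: [[-0.577, 0.817, 0.002], [0.817, 0.577, -0.0], [-0.002, 0.002, -1.0]]
ft_force: [2.4, 0.5, 5.3]
grip_width: 0.011
```

Request:
step_arm(increments=[{"x": 0, "y": 0, "z": 0, "wx": 0, "wy": 0, "wz": 0, "gripper": 4}, {"x": 0, "y": 0, "z": 0, "wx": 0, "wy": 0, "wz": 0, "gripper": 4}, {"x": 0, "y": 0, "z": 0, "wx": 0, "wy": 0, "wz": 0, "gripper": 4}, {"x": 0, "y": 0, "z": -2, "wx": 0, "wy": 0, "wz": 0, "gripper": 4}, {"x": 0, "y": 0, "z": -3, "wx": 0, "wy": 0, "wz": 0, "gripper": 4}, {"x": 0, "y": 0, "z": -4, "wx": 0, "wy": 0, "wz": 0, "gripper": 4}, {"x": 0, "y": 0, "z": -3, "wx": 0, "wy": 0, "wz": 0, "gripper": 4}, {"x": -1.5, "y": -2.3, "z": -1, "wx": 0, "wy": 0, "wz": 0, "gripper": 4}, {"x": -2, "y": -3, "z": 0, "wx": 0, "wy": 0, "wz": 0, "gripper": 4}, {"x": -2, "y": -3, "z": 0, "wx": 0, "wy": 0, "wz": 0, "gripper": 4}, {"x": -2, "y": -3, "z": 0, "wx": 0, "wy": 0, "wz": 0, "gripper": 4}, {"x": -2, "y": -3, "z": 0, "wx": 0, "wy": 0, "wz": 0, "gripper": 4}, {"x": -2, "y": -3, "z": 0, "wx": 0, "wy": 0, "wz": 0, "gripper": 4}, {"x": -2, "y": -3, "z": 0, "wx": 0, "wy": 0, "wz": 0, "gripper": 4}, {"x": -1, "y": -1.5, "z": 0, "wx": 0, "wy": 0, "wz": 0, "gripper": 4}, {"x": 0, "y": 0, "z": 0, "wx": 0, "wy": 0, "wz": 0, "gripper": 4}, {"x": 0, "y": 0, "z": 0, "wx": 0, "wy": 0, "wz": 0, "gripper": 4}, {"x": 0, "y": 0, "z": 0, "wx": 0, "wy": 0, "wz": 0, "gripper": 4}])

```text
time_s: 32.45
position: [0.503, -0.2106, 0.3611]
tool_rot: [[-0.578, 0.816, -0.0], [0.816, 0.578, 0.0], [0.0, -0.0, -1.0]]
ft_force: [0.2, 0.5, -0.4]
grip_width: 0.04
```

Run:
```python
from m import *
np.set_printoptions(precision=4,suppress=True)
S=shot("scene"); T=shot("top")
for a,ce,bb,m in blobs(S[0],"orange",150): print("orange S",a,ce,bb) if 340<ce[0]<440 and 200<ce[1]<290 else 0
for c,p in(("red",(.5170,.1412)),("yellow",(.5897,.1621)),("green",(.4958,.2142))):
    for nm,V in(("T",T),("S",S)):
        print(c,nm,"expected lid",proj((*p,.118),*V[1:]),[b[1].round(1) for b in blobs(V[0],c,140,amin=60) if np.linalg.norm(b[1]-proj((*p,.118),*V[1:]))<25])
print(env.observe()["time_s"],env.observe()["qvel"])
cv2.imwrite("pics/end.png",np.hstack([cv2.resize(T[0][180:380,130:330],(400,400)),cv2.resize(S[0][130:310,340:520],(400,400))]))
```

```text
orange S 150 [379.1133 258.68  ] [376 246   8  28]
red T expected lid [206.9532 280.4322] [array([215.3, 281.5])]
red S expected lid [426.5116 203.5544] [array([426.3, 206.1])]
yellow T expected lid [195.5583 241.0267] [array([200.8, 242.8])]
yellow S expected lid [449.7723 225.637 ] [array([449.6, 227.2])]
green T expected lid [166.6432 293.3869] [array([165.5, 294. ])]
green S expected lid [458.7198 193.8914] [array([458.5, 196.3])]
32.55 [-0.1929  0.0146 -0.1558 -0.0069 -0.0114 -0.146 ]
```

View pics/end.png

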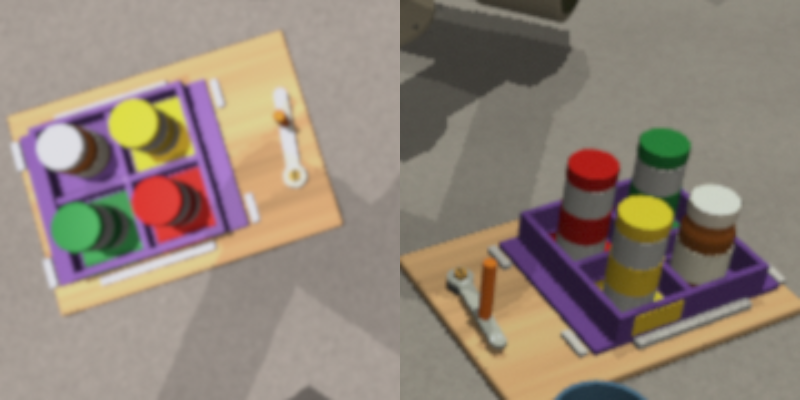

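All three tins stand upright in their own cells. The clip is back along the crate's edge, and the robot is clear of everything.

```bash
python3 -c "from rig import env; print(env.close_job())"
```

```text
the job is handed in; nothing more can be done
None
```

The job is done and handed in at about 32.6 s on the robot's clock. I swung the clip onto the flange to about 1.0 rad, then set the red, yellow and green tins down in their own cells. With all three in, I swung the clip back to about -0.1 rad and moved the arm clear.

**Last checks:** The lids in the scene camera lie within about 3 px of where they should be. All three tins look upright, the crate is on its board with the jar in its cell, and the post is back at its starting pixel position.

**Disagreements:** The red and yellow blobs in the top view are 8 and 6 px off the expected lid position. I put that down to the coloured cell floor and tin band merging into the mask, since the scene view agrees.

**Not checked:** I did not measure the cup stack and mug again at the end, but the arm never went near them.

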